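One dose from the hand pump

TASK

Pump exactly one dose of air: push the hand pump's wheel by its upright wooden handle, clockwise as seen from above, through exactly one full turn, so that the handle comes round to the fixed steel pointer again and stops there; then press the large round key on top of the meter box right down to store the reading, and let it go. Only push: never take the handle between the fingers, do not turn the wheel backwards or past the pointer into a second turn, leave the small key unpressed, and leave the loose things on the bench where they are.

Things in the scene. Friction and masses are not known exactly. Their poses are not given: they have to be found in the camera images.
- wheel_axis (a point): point on the upright axis of the hand pump's wheel, at the height of the top of the wheel's rim, 80 mm above the bench. The pump is fixed to the bench: a round grey body, 124 mm wide at its foot, with a short brass nipple low down opposite the pointer. On it an open aluminium wheel lies flat, 142 mm outside diameter, 12 mm thick rim (rim centre line 65 mm from the axis), three spokes, hub top 4 mm above the rim top (nut 8 mm above)
- handle: the upright handle, a round wooden grip 20 mm in diameter and 50 mm tall, standing on the wheel's rim 65 mm from the wheel axis; origin at the centre of its foot on top of the rim (80 mm above the bench), its top is 130 mm above the bench. It is a sleeve that spins freely about its own upright axis but otherwise moves only with the wheel, so its yaw means nothing. At the start it stands at the pointer
- handle_mid (a point): centre of the handle, half-way up it (105 mm above the bench)
- pointer_tip (a point): tip of the pump's fixed steel pointer, 80 mm from the wheel axis, just outside the rim; the pointer's bracket reaches out to 105 mm from the axis and its top is 80 mm above the bench, level with the rim top, so that fingers that stay above the rim pass over it
- wheel (a joint): turn of the wheel in rad from its start: 0 at the start (handle at the pointer), growing clockwise seen from above; 6.28 is one full turn. There is no spring and no stop near one turn (it can be overturned); a steady friction of about 0.2 N m (about 3 N at the handle) holds it where it is left
- meter: grey meter box fixed to the bench, 130 mm (own x) by 170 mm (own y) by 55 mm tall; origin at the centre of its underside; its dark display faces its own -x. The two keys are on its top
- store_key_top (a point): centre of the top face of the large round grey key (34 mm wide, in a black collar that stays clear below it when it is pressed) on the meter; it is pressed straight down
- store_key (a joint): travel of the large key in m, 0 up, 0.006 fully down; its spring needs about 5 N when fully down and returns it when let go
- zero_key_top (a point): centre of the top face of the small round grey key (16 mm wide), 83 mm from the large one, to be left alone
- zero_key (a joint): travel of the small key in m, 0 up, 0.005 fully down
- stopper: bystander: loose cream rubber stopper, cone 32 to 42 mm wide, 34 mm tall; origin at its underside
- weight: bystander: loose brass knobbed weight, 36 mm wide, 48 mm tall; origin at its underside
- beaker: bystander: loose open glass beaker, 66 mm wide, 75 mm tall; origin at its underside
- reagent: bystander: loose amber glass jar with black cap, 56 mm wide, 110 mm tall; origin at its underside
- driver: bystander: loose screwdriver lying flat, 160 mm long, along its own x
- heater: bystander: loose steel calorimeter can with a dull orange lid, 66 mm wide, 68 mm tall; origin at its underside
- collar: bystander: loose dark steel ring, 40 mm outside, 12 mm tall; origin at its underside
Things that resemble listed ones, but are neither listed nor needed, are in the scene too. What is shaped like the part that bears wheel_axis but green is not meant. What is shaped like the meter but red is not meant.

How it is judged:
By the outcome, as a careful person would: the job done as asked, in the order asked, and still so for the second after the job is handed in, with the robot touching nothing.
It also fails if it takes over 72 s, if anything falls off the work surface, if the arm or the gripper's body presses on something with over 40 N, if the wrist force passes 120 N, or if a joint passes its speed limit or range.

ROBOT

A 6-joint arm with a two-finger parallel gripper is mounted at the origin on the work surface. World frame = base frame: x ahead of the robot, y to its left, z up, the work surface at z = 0. Lengths are in m, angles in rad, forces in N, time in s.
With the tool pointing down it reaches from about 0.375 to 0.825 m from the base axis. Payload 5.5 kg.
Tool frame: the origin (TCP) lies at the very end of the fingers, on their centre line; the grasp point (between the pads) lies 19 mm behind it (env.grip_point_offset is the distance from the TCP to the grasp point, in m); z points along the fingers, x is the direction in which the jaws open and shut, and the axes are right-handed (so a half turn about z gives the same grasp; the last joint's range is limited). The gripper opens to 85 mm and grips with 20 to 120 N. Pads are 22 mm wide; open, the fingers measure 114 mm over their backs; the gripper's body (76 mm by 85 mm) begins 54 mm behind the grasp point. The pads swing forward as they close: fully open they stand 13 mm farther back than shut.
Start: joints at [-1.26, 0.314, -0.047, 1.21, 0, 1.571], TCP at [0.183, -0.571, 0.206] pointing down, gripper open.
Joint ranges: [-2.67, 2.67], [-0.69, 1.73], [-1.03, 1.25], [-2.08, 2.16], [-1.42, 1.45], [-3.14, 3.14]. Speed limits (rad/s): [2.39, 2.39, 3.01, 3.14, 3.14, 3.14].

INTERFACE

Orientations are given as a rotation vector (axis times angle).
In Python, from workcell import env, vision, job gives the robot as it stands.
- The arm moves only by the shell command python3 -m creep 'ROWS' [OPENING]. ROWS is JSON, a list of rows, each an object with "xyz": the shift along the world's x, y, z scaled (see below), a list of three; "rotation": the turn, a rotation vector about the world's x, y, z scaled (see below), a list of three. In form: [{"xyz": [dx, dy, dz], "rotation": [ax, ay, az]}, ...]. A call has 1 to 12 rows; each row is the pose to reach, as a shift and turn from the pose commanded when the call began; what a row does not reach only later rows make up. The controller multiplies each number of a shift by 0.08 m and each number of a turn by 90 degrees. A row lasts 1/8 s, in which the tool goes at most 62.5 mm and 10.7 degrees, less where a joint would pass 70% of its speed; a pose out of reach is approached as far as the arm can. A call with a number of a shift or a turn outside -1 to 1 is refused whole. A call with a gripper value outside its range is refused whole. OPENING is the gripper's target within -1 to 1 (fully open at 1, half-way at 0, shut at -1), set as the call begins (- or left out, the last holds). The fingers move at their own pace and stop on an object; the grip force is fixed at half the most. Time passes only in rows, so rows that repeat a pose let the fingers close. It gives the time, the measured TCP pose, the force and the opening at its end, in the units of the state.
- env.state(): the state, without advancing time (a new reading comes with each control period).
- vision.camera(name): name is "scene" or "top"; returns a dict with "image" (420x560x3 uint8, blue, green, red), "fx", "fy", "cx", "cy" (pixels), "pose" (4x4, takes a point from camera to world coordinates). Camera axes: x right, y up, looking along -z (the intrinsics and any distortion apply to the point x, -y, -z); pixel columns grow to the right and rows downward; lengths in m; the calibration is good to about 2 mm. A picture is of the moment at which its call begins. There is no depth.
- job.close_job(): hands the job in, once; it reports no verdict.
The state is a dict: "clock": time; "q": joint angles; "dq": joint speeds; "joint_torque": joint torques, N m; "position": TCP position; "eef_rot": TCP orientation; "ft_force": force on the tool from outside, world axes, zero at the start; "moment": the same for the moment, N m; "grip_width": finger opening in m.
Only numpy, scipy, OpenCV 4.12 (cv2) and the standard library are available. Lean on these libraries where they do the work, as an engineer would, in place of code of your own. Each camera call takes 0.05 s, during which the arm holds its last target. There are 200 camera calls.

## Working session

There is one attempt and no reset: what is moved stays moved. The work goes in short steps, Python scripts to look and compute and a shell command to move; the robot and the scene stay as the last step left them, time stands still between calls to the robot, and variables do not carry over. Pictures are saved under pics/ and viewed, about 8 in all and at most 12, crops included, and the job is handed in when it is done.

```bash
mkdir -p pics; cat > h.py <<'E'
import numpy as np, cv2
from workcell import env, vision, job
def snap(n,f):
    c=vision.camera(n); cv2.imwrite('pics/'+f,c['image']); return c
def ray(c,u,v):
    K=np.array([[c['fx'],0,c['cx']],[0,c['fy'],c['cy']],[0,0,1.]])
    d=c.get('dist',c.get('distortion'))
    p=cv2.undistortPoints(np.array([[[u,v]]],float),K,None if d is None else np.array(d,float))[0,0]
    P=np.array(c['pose']); return P[:3,3],P[:3,:3]@np.array([p[0],-p[1],-1])
def onz(c,u,v,z):
    o,d=ray(c,u,v); return o+d*(z-o[2])/d[2]
def pix(c,X):
    P=np.array(c['pose']); q=P[:3,:3].T@(np.array(X)-P[:3,3]); q=q/-q[2]
    return c['fx']*q[0]+c['cx'], c['cy']-c['fy']*q[1]
E
python3 - <<'E'
from h import *
for n in('top','scene'):
    c=snap(n,n+'0.png'); print({k:v for k,v in c.items() if k!='image'})
print(env.state())
E
```

```text
{'fx': 409.7034899712056, 'fy': 409.7034899712056, 'cx': 278.34058618153665, 'cy': 208.32197160410988, 'pose': array([[ 0.02374527,  0.98642085, -0.16251177,  0.31216286],
       [-0.99955877,  0.02052413, -0.02147142,  0.0123126 ],
       [-0.01784444,  0.16294991,  0.98647296,  1.30607329],
       [ 0.        ,  0.        ,  0.        ,  1.        ]])}
{'fx': 495.1870587676872, 'fy': 495.1870587676872, 'cx': 278.9967703950552, 'cy': 208.50512310345664, 'pose': array([[ 0.80965065, -0.34788829,  0.47269394,  1.07716314],
       [ 0.58689624,  0.48582561, -0.64770849, -0.75288343],
       [-0.00431662,  0.80183989,  0.59752335,  0.78120603],
       [ 0.        ,  0.        ,  0.        ,  1.        ]])}
{'clock': 0.1, 'q': array([-1.26002648e+00,  3.14208288e-01, -4.79361060e-02,  1.21020409e+00,
       -1.14913193e-05,  1.57077878e+00]), 'dq': array([-0.00136174, -0.00084308,  0.00292005, -0.00114843, -0.00023649,
       -0.00017657]), 'joint_torque': array([-4.51610422e-04, -5.40765882e+01,  3.40541589e+01,  1.11918419e-02,
        6.17820069e-05,  1.71985306e-05]), 'position': array([ 0.1833054 , -0.57074435,  0.20480789]), 'eef_rot': array([-2.53775311e+00,  1.85033052e+00,  1.98009707e-03]), 'ft_force': array([0.12930168, 0.01275317, 0.23781863]), 'moment': array([-0.02510381,  0.00255437, -0.03744844]), 'grip_width': 0.08543106173993346}
```

View pics/top0.png

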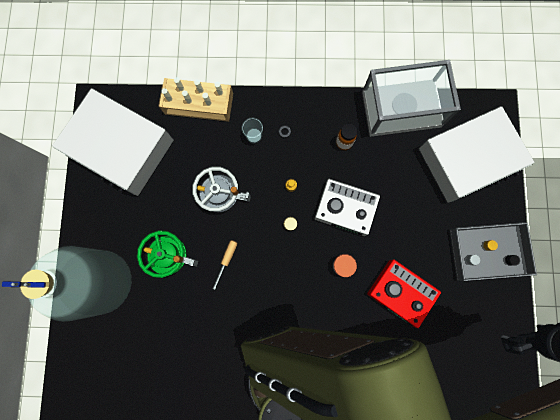

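View pics/scene0.png

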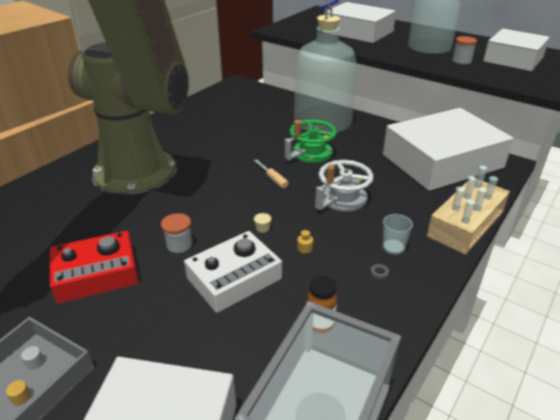

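The top view shows two candidate pumps: the white/aluminium one at (215,189) and a green one at (162,254). It also shows two meters: the grey one at (348,206) and a red one at (404,293). The aluminium pump and the grey meter fit the description. Next I'll confirm them in one crop and measure.

```bash
python3 - <<'E'
from h import *
c=vision.camera('top'); im=c['image']; s=vision.camera('scene'); si=s['image']
a=cv2.resize(im[155:250,180:390],None,fx=3.8,fy=3.8,interpolation=cv2.INTER_CUBIC)
b=cv2.resize(si[150:310,180:390],None,fx=1.5,fy=1.5,interpolation=cv2.INTER_CUBIC)
o=np.zeros((a.shape[0]+b.shape[0],a.shape[1],3),np.uint8);o[:a.shape[0]]=a;o[a.shape[0]:,:b.shape[1]]=b
cv2.imwrite('pics/crop1.png',o); print(o.shape)
# rim outer ellipse in top
hsv=cv2.cvtColor(im,cv2.COLOR_BGR2HSV)
roi=np.zeros(im.shape[:2],np.uint8); roi[160:218,185:256]=255
m=((hsv[...,2]>110)&(hsv[...,1]<60)).astype(np.uint8)*255&roi
cn=max(cv2.findContours(m,cv2.RETR_EXTERNAL,cv2.CHAIN_APPROX_NONE)[0],key=cv2.contourArea)
pts=np.array([onz(c,u,v,.08)[:2] for u,v in cn[:,0]])
from scipy.optimize import least_squares
f=least_squares(lambda p:np.hypot(*(pts-p[:2]).T)-p[2],[*pts.mean(0),.07],loss='soft_l1',f_scale=.001)
print('rim',f.x, np.abs(f.fun).mean())
for n,cc,R in(('top',c,(180,215,225,245)),('scene',s,(160,190,320,342))):
    h=cv2.cvtColor(cc['image'],cv2.COLOR_BGR2HSV)
    r=h[R[0]:R[1],R[2]:R[3]]; k=(r[...,0]<20)&(r[...,1]>110)&(r[...,2]>40)
    v,u=np.nonzero(k); print(n,'wood',len(u),u.mean()+R[2],v.mean()+R[0],u.min()+R[2],u.max()+R[2],v.min()+R[0],v.max()+R[0], onz(cc,u.mean()+R[2],v.mean()+R[0],.105))
# meter top
m2=((hsv[...,2]>150)&(hsv[...,1]<40)).astype(np.uint8)*255; r2=np.zeros_like(m2); r2[170:245,308:390]=255
cn=max(cv2.findContours(m2&r2,cv2.RETR_EXTERNAL,cv2.CHAIN_APPROX_NONE)[0],key=cv2.contourArea)
bx=cv2.boxPoints(cv2.minAreaRect(cn)); print('box',bx,[onz(c,*p,.055).round(4) for p in bx])
for u,v in((335,205),(361,213)): print('key',onz(c,u,v,.062), )
E
```

```text
(601, 798, 3)
rim [0.5717641  0.23474223 0.06840877] 0.00692255729898298
top wood 43 234.04651162790697 190.2093023255814 231 238 187 194 [0.56231398 0.17261743 0.105     ]
scene wood 97 330.1340206185567 172.88659793814432 327 334 166 182 [0.55888733 0.17734839 0.105     ]
box [[315.26175 217.19301]
 [327.84866 178.38335]
 [380.23068 195.37212]
 [367.64377 234.18178]] [array([ 0.493 , -0.0748,  0.055 ]), array([ 0.6163, -0.113 ,  0.055 ]), array([ 0.5655, -0.2751,  0.055 ]), array([ 0.444 , -0.2349,  0.055 ])]
key [ 0.53108535 -0.13455828  0.062     ]
key [ 0.50786595 -0.21397856  0.062     ]
```

View pics/crop1.png

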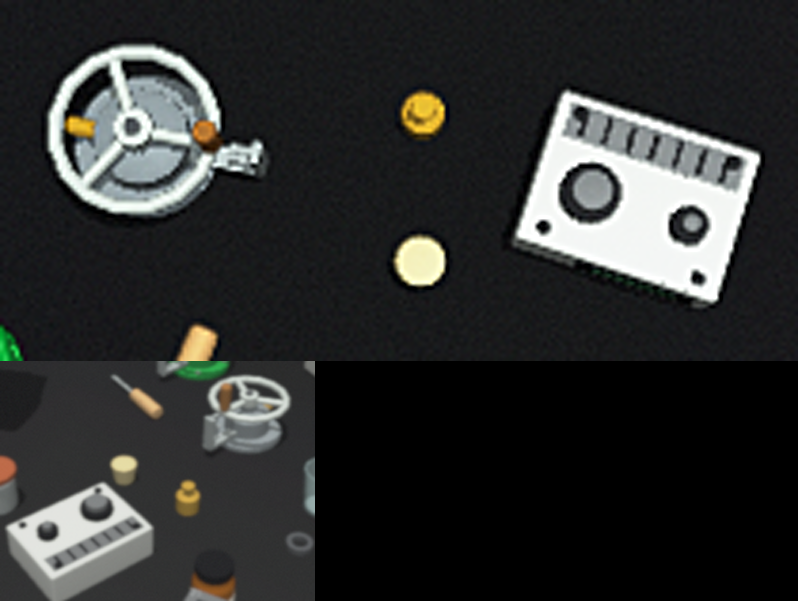

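The crop confirms the aluminium pump: rim centre about (215,189), wood handle about (234,190) beside the steel pointer at (244,197). It also confirms the grey meter: large key about (335.7,203.6), small key about (361,213). I'll do one refined measurement with both views, then move.

```bash
cat > m.py <<'E'
from h import *
from scipy.optimize import least_squares
def tri(c,p,s,q):
    (a,d),(b,e)=ray(c,*p),ray(s,*q); d/=np.linalg.norm(d);e/=np.linalg.norm(e)
    t=np.linalg.lstsq(np.c_[d,-e],b-a,rcond=None)[0]; A,B=a+d*t[0],b+e*t[1]
    return (A+B)/2,np.linalg.norm(A-B)
def wood(cc,R):
    h=cv2.cvtColor(cc['image'],cv2.COLOR_BGR2HSV)[R[0]:R[1],R[2]:R[3]]
    k=(h[...,0]<20)&(h[...,1]>110)&(h[...,2]>40); v,u=np.nonzero(k)
    return (u.mean()+R[2],v.mean()+R[0],len(u)) if len(u) else None
E
python3 - <<'E'
from m import *
c=vision.camera('top'); s=vision.camera('scene')
np.save('ref.npy',np.array([c['image'],s['image']]))
def rim(cc,R,thr,g):
    i=cc['image'].min(2); m=np.zeros(i.shape,np.uint8); m[R[0]:R[1],R[2]:R[3]]=(i[R[0]:R[1],R[2]:R[3]]>thr)*255
    cn=np.vstack(cv2.findContours(m,cv2.RETR_EXTERNAL,cv2.CHAIN_APPROX_NONE)[0])[:,0]
    P=np.array([onz(cc,u,v,.08)[:2] for u,v in cn])
    for _ in range(6):
        f=least_squares(lambda p:np.hypot(*(P-p).T)-.0705,g,loss='soft_l1',f_scale=.001); g=f.x
    r=np.hypot(*(P-g).T)-.0705; k=abs(r)<.004
    return g,k.sum(),len(P),abs(r[k]).mean()
print('top',rim(c,(162,216,188,240),170,np.array([.573,.233])))
print('scene',rim(s,(158,212,315,378),150,np.array([.573,.233])))
# keys
for nm,T,S in(('big',(196,214,326,345),(232,260,228,262)),('small',(205,221,352,370),(250,276,200,224))):
    out=[]
    for cc,R in((c,T),(s,S)):
        i=cc['image'].max(2)[R[0]:R[1],R[2]:R[3]]
        m=((i<75)*255).astype(np.uint8); n=max(cv2.findContours(m,cv2.RETR_EXTERNAL,cv2.CHAIN_APPROX_NONE)[0],key=cv2.contourArea)
        fill=cv2.drawContours(np.zeros_like(m),[n],-1,255,-1)
        k=(fill>0)&(i>=75); v,u=np.nonzero(k); out.append((u.mean()+R[2],v.mean()+R[0]))
        mm=cv2.moments(n); print(nm,'cap',out[-1],len(u),'collar',mm['m10']/mm['m00']+R[2],mm['m01']/mm['m00']+R[0])
    print(nm,tri(c,out[0],s,out[1]), onz(c,*out[0],.065))
w=wood(c,(180,215,225,245)),wood(s,(155,192,318,345)); print(w,tri(c,w[0][:2],s,w[1][:2]))
o=[cv2.resize(s['image'][150:215,300:390],None,fx=6,fy=6,interpolation=cv2.INTER_CUBIC)]
cv2.imwrite('pics/crop2.png',o[0])
E
```

```text
top (array([0.57338619, 0.2402483 ]), np.int64(71), 277, np.float64(0.0018424437309901005))
scene (array([0.58058998, 0.22740371]), np.int64(65), 235, np.float64(0.0020461262487081297))
big cap (np.float64(335.5), np.float64(204.5)) 88 collar 334.66766467065867 205.11377245508982
big cap (np.float64(nan), np.float64(nan)) 0 collar 244.45068027210885 251.0595238095238
 ** On entry to DLASCL parameter number  4 had an illegal value
 ** On entry to DLASCL parameter number  4 had an illegal value
 ** On entry to DLASCL parameter number  4 had an illegal value
 ** On entry to DLASCL parameter number  4 had an illegal value
 ** On entry to DLASCL parameter number  5 had an illegal value
 ** On entry to DLASCL parameter number  4 had an illegal value<stdin>:21: RuntimeWarning: Mean of empty slice.
  ret = ret.dtype.type(ret / rcount)
Traceback (most recent call last):
  File "m.py", line 5, in tri
    t=np.linalg.lstsq(np.c_[d,-e],b-a,rcond=None)[0]; A,B=a+d*t[0],b+e*t[1]
      ~~~~~~~~~~~~~~~^^^^^^^^^^^^^^^^^^^^^^^^^^^^
numpy.linalg.LinAlgError: SVD did not converge in Linear Least Squares
```

```bash
cat >> m.py <<'E'
def hullfit(cc,R,thr,g,sel):
    i=cc['image'].min(2)[R[0]:R[1],R[2]:R[3]]; v,u=np.nonzero(i>thr)
    n=cv2.convexHull(np.c_[u+R[2],v+R[0]].astype(np.int32))[:,0]
    n=np.array([p for p in n if sel(*p)]); P=np.array([onz(cc,a,b,.08)[:2] for a,b in n])
    f=least_squares(lambda p:np.hypot(*(P-p[:2]).T)-p[2],[*g,.07],loss='soft_l1',f_scale=.001)
    return f.x,len(P),abs(f.fun).mean()
E
python3 - <<'E'
from m import *
c=vision.camera('top'); s=vision.camera('scene')
for thr in(90,130,170):
    print('top',hullfit(c,(162,216,186,237),thr,[.573,.233],lambda u,v: u+v<404 or v<180))
    print('scene',hullfit(s,(158,200,322,380),thr,[.573,.233],lambda u,v: v<188))
w=wood(c,(180,215,225,245)),wood(s,(155,192,318,345)); print(w,tri(c,w[0][:2],s,w[1][:2]))
print('bigcollar',tri(c,(334.7,205.1),s,(244.45,251.06)), 'cap z.065',onz(c,335.5,204.5,.065))
I=np.vstack([cv2.resize(s['image'][150:210,300:400],None,fx=5,fy=5,interpolation=cv2.INTER_CUBIC),cv2.resize(s['image'][225:285,190:290],None,fx=5,fy=5,interpolation=cv2.INTER_CUBIC)])
cv2.imwrite('pics/crop2.png',I)
np.save('ref.npy',np.array([c['image'],s['image']]))
E
```

```text
top (array([0.57221529, 0.23536874, 0.06963028]), 13, np.float64(0.00036346840438447923))
scene (array([0.57291638, 0.23491031, 0.07091824]), 13, np.float64(0.0007621704112519727))
top (array([0.57247718, 0.23580264, 0.06842181]), 13, np.float64(0.0002317600773487275))
scene (array([0.5738686 , 0.23489105, 0.06870002]), 10, np.float64(0.0007017891965747869))
top (array([0.57172513, 0.23523444, 0.06861211]), 12, np.float64(0.00028835229132729776))
scene (array([0.57519634, 0.23158474, 0.06844965]), 14, np.float64(0.0009024041157372427))
((np.float64(234.1818181818182), np.float64(190.3409090909091), 44), (np.float64(330.1041666666667), np.float64(172.85416666666666), 96)) (array([0.56142744, 0.1719187 , 0.1087678 ]), np.float64(0.000716658423931033))
bigcollar (array([ 0.53190261, -0.13503295,  0.05324341]), np.float64(0.0010701980997915412)) cap z.065 [ 0.53214605 -0.13573209  0.065     ]
```

View pics/crop2.png

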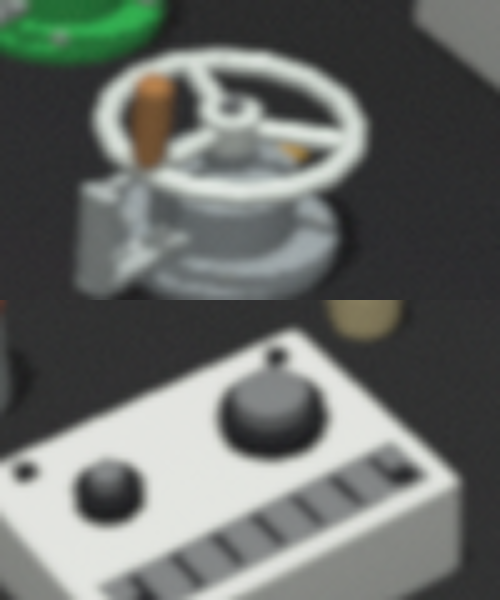

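The scene crop shows the handle at about (330,173) beside the bracket, and the large key's cap at about (244,243). Measured results:
- Axis at about (0.5725, 0.2352), from a fitted rim radius of about 70 mm.
- Handle at (0.561, 0.172), which is 64 mm from the axis at −100°.

These agree with the sizes given. I'll move to behind the handle with the fingers shut.

```bash
R='[{"xyz":[0.26,0.467,0],"rotation":[0,0,0.0345]},{"xyz":[0.521,0.934,0],"rotation":[0,0,0.069]},{"xyz":[0.521,0.934,0],"rotation":[0,0,0.069]}]'
python3 -m creep '[{"xyz":[0.26,0.467,0],"rotation":[0,0,0.0345]},{"xyz":[0.521,0.934,0],"rotation":[0,0,0.069]},{"xyz":[0.521,0.934,0],"rotation":[0,0,0.069]}]' -1
python3 -m creep '[{"xyz":[0.26,0.467,0],"rotation":[0,0,0.0345]},{"xyz":[0.521,0.934,0],"rotation":[0,0,0.069]},{"xyz":[0.521,0.934,0],"rotation":[0,0,0.069]}]'
python3 - <<'E'
from m import *
c=(335.6,203.8);s=(244,243.3)
T=vision.camera('top');S=vision.camera('scene'); print('key',tri(T,c,S,s)); print(env.state()['grip_width'])
E
```

```text
clock: 0.78
position: [0.2261, -0.4945, 0.2059]
eef_rot: [-2.637, 1.707, 0.0]
ft_force: [-0.6, -1.3, -0.1]
grip_width: 0.0319
clock: 1.15
position: [0.2675, -0.4207, 0.2059]
eef_rot: [2.726, -1.562, 0.0]
ft_force: [0.4, -1.0, -0.6]
grip_width: 0.0001
key (array([ 0.53200775, -0.13509184,  0.07587354]), np.float64(0.0010383983035811438))
-5.397227471596693e-05
```

```bash
python3 -m creep '[{"xyz":[0.26,0.467,0],"rotation":[0,0,0.0345]},{"xyz":[0.521,0.934,0],"rotation":[0,0,0.069]},{"xyz":[0.521,0.934,0],"rotation":[0,0,0.069]}]'>/dev/null
python3 -m creep '[{"xyz":[0.26,0.467,0],"rotation":[0,0,0.0345]},{"xyz":[0.521,0.934,0],"rotation":[0,0,0.069]},{"xyz":[0.521,0.934,0],"rotation":[0,0,0.069]}]'>/dev/null
python3 -m creep '[{"xyz":[0.26,0.467,0],"rotation":[0,0,0.0345]},{"xyz":[0.521,0.934,0],"rotation":[0,0,0.069]},{"xyz":[0.521,0.934,0],"rotation":[0,0,0.069]}]'>/dev/null
python3 -m creep '[{"xyz":[0.26,0.467,0],"rotation":[0,0,0.0345]},{"xyz":[0.521,0.934,0],"rotation":[0,0,0.069]},{"xyz":[0.521,0.934,0],"rotation":[0,0,0.069]}]'>/dev/null
python3 -m creep '[{"xyz":[0.26,0.467,0],"rotation":[0,0,0.0345]},{"xyz":[0.521,0.934,0],"rotation":[0,0,0.069]},{"xyz":[0.521,0.934,0],"rotation":[0,0,0.069]}]'>/dev/null
python3 -m creep '[{"xyz":[0.26,0.467,0],"rotation":[0,0,0.0345]},{"xyz":[0.521,0.934,0],"rotation":[0,0,0.069]},{"xyz":[0.521,0.934,0],"rotation":[0,0,0.069]}]'>/dev/null
python3 -m creep '[{"xyz":[0.26,0.467,0],"rotation":[0,0,0.0345]},{"xyz":[0.521,0.934,0],"rotation":[0,0,0.069]},{"xyz":[0.521,0.934,0],"rotation":[0,0,0.069]}]'>/dev/null
python3 -m creep '[{"xyz":[0.26,0.467,0],"rotation":[0,0,0.0345]},{"xyz":[0.521,0.934,0],"rotation":[0,0,0.069]},{"xyz":[0.521,0.934,0],"rotation":[0,0,0.069]},{"xyz":[0.521,0.934,0],"rotation":[0,0,0.069]}]'
```

```text
clock: 4.38
position: [0.5998, 0.1733, 0.2053]
eef_rot: [3.127, -0.281, -0.002]
ft_force: [-0.8, -0.4, -0.4]
grip_width: 0.0001
```

```bash
python3 -m creep '[{"xyz":[0,0.02,-0.4],"rotation":[0,0,0]},{"xyz":[0,0.02,-0.8],"rotation":[0,0,0]},{"xyz":[0,0.02,-0.8],"rotation":[0,0,0]}]' | head -2
python3 -m creep '[{"xyz":[0,0,-0.3],"rotation":[0,0,0]},{"xyz":[0,0,-0.6],"rotation":[0,0,0]},{"xyz":[0,0,-0.6],"rotation":[0,0,0]}]'
python3 - <<'E'
from h import *
s=vision.camera('scene');t=vision.camera('top')
cv2.imwrite('pics/p3.png',np.hstack([cv2.resize(s['image'][130:220,280:400],None,fx=3.3,fy=3.3),cv2.resize(t['image'][150:240,170:290],None,fx=3.3,fy=3.3)]))
E
```

```text
clock: 4.75
position: [0.5977, 0.1748, 0.1395]
clock: 5.12
position: [0.5993, 0.1762, 0.0936]
eef_rot: [3.128, -0.278, -0.003]
ft_force: [-0.0, 0.3, 0.1]
grip_width: 0.0002
```

View pics/p3.png

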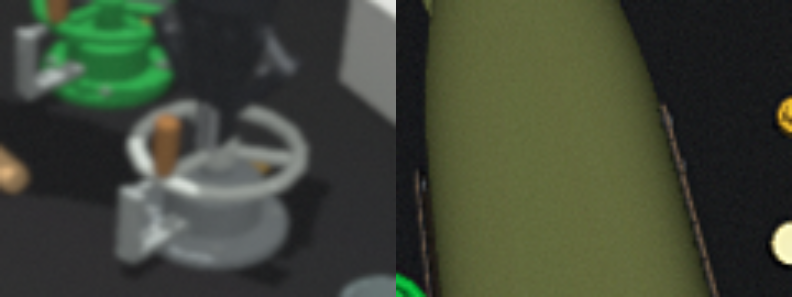

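The left half (scene) shows the shut fingers standing just behind and beside the handle, at about (342,170) against the handle at (330,174). The right half (top) is blocked by the arm. Next I'll work out the circle shifts.

```bash
python3 - <<'E'
from h import *
print(pix(vision.camera('scene'),(.5993,.1762,.0936)))
for a in(-65,-140,-215,-290,-365):
    f=lambda d:65*np.array([np.cos(np.radians(d)),np.sin(np.radians(d))])
    print(a,[(f(a-7.5*k)-f(a)).__truediv__(80).round(2).tolist() for k in range(1,11)])
E
```

```text
(np.float64(343.50464967200804), np.float64(182.01069325888665))
-65 [[-0.1, -0.04], [-0.2, -0.06], [-0.31, -0.08], [-0.41, -0.07], [-0.52, -0.06], [-0.62, -0.03], [-0.72, 0.02], [-0.81, 0.07], [-0.89, 0.14], [-0.97, 0.21]]
-140 [[-0.06, 0.09], [-0.11, 0.18], [-0.15, 0.28], [-0.18, 0.38], [-0.19, 0.49], [-0.19, 0.59], [-0.17, 0.7], [-0.14, 0.8], [-0.1, 0.9], [-0.04, 0.99]]
-215 [[0.07, 0.08], [0.14, 0.16], [0.23, 0.22], [0.32, 0.27], [0.42, 0.31], [0.52, 0.33], [0.63, 0.35], [0.74, 0.34], [0.84, 0.33], [0.94, 0.3]]
-290 [[0.1, -0.04], [0.19, -0.1], [0.27, -0.16], [0.34, -0.24], [0.41, -0.33], [0.46, -0.42], [0.5, -0.52], [0.52, -0.62], [0.53, -0.73], [0.53, -0.83]]
-365 [[-0.02, -0.11], [-0.05, -0.21], [-0.09, -0.3], [-0.14, -0.4], [-0.21, -0.48], [-0.29, -0.55], [-0.37, -0.61], [-0.47, -0.67], [-0.57, -0.7], [-0.67, -0.73]]
```

```bash
python3 -m creep '[{"xyz":[-0.1,-0.04,0],"rotation":[0,0,0]},{"xyz":[-0.2,-0.06,0],"rotation":[0,0,0]},{"xyz":[-0.31,-0.08,0],"rotation":[0,0,0]},{"xyz":[-0.41,-0.07,0],"rotation":[0,0,0]},{"xyz":[-0.52,-0.06,0],"rotation":[0,0,0]},{"xyz":[-0.62,-0.03,0],"rotation":[0,0,0]},{"xyz":[-0.72,0.02,0],"rotation":[0,0,0]},{"xyz":[-0.81,0.07,0],"rotation":[0,0,0]},{"xyz":[-0.89,0.14,0],"rotation":[0,0,0]},{"xyz":[-0.97,0.21,0],"rotation":[0,0,0]}]'
python3 - <<'E'
from h import *
s=vision.camera('scene')
cv2.imwrite('pics/p4.png',cv2.resize(s['image'][120:220,270:400],None,fx=4,fy=4))
E
```

```text
clock: 6.52
position: [0.5221, 0.1945, 0.0934]
eef_rot: [3.129, -0.276, -0.0]
ft_force: [3.1, -2.5, 0.6]
grip_width: -0.0001
```

View pics/p4.png

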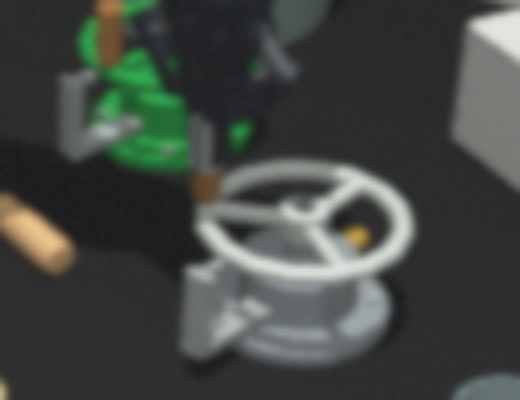

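The crop shows the handle pushed round to about (321,166), partly hidden by the fingers. The wheel has turned and the push force is about 4 N, as expected. I'll continue.

```bash
python3 -m creep '[{"xyz":[-0.06,0.09,0],"rotation":[0,0,0]},{"xyz":[-0.11,0.18,0],"rotation":[0,0,0]},{"xyz":[-0.15,0.28,0],"rotation":[0,0,0]},{"xyz":[-0.18,0.38,0],"rotation":[0,0,0]},{"xyz":[-0.19,0.49,0],"rotation":[0,0,0]},{"xyz":[-0.19,0.59,0],"rotation":[0,0,0]},{"xyz":[-0.17,0.7,0],"rotation":[0,0,0]},{"xyz":[-0.14,0.8,0],"rotation":[0,0,0]},{"xyz":[-0.1,0.9,0],"rotation":[0,0,0]},{"xyz":[-0.04,0.99,0],"rotation":[0,0,0]}]'
python3 -m creep '[{"xyz":[0.07,0.08,0],"rotation":[0,0,0]},{"xyz":[0.14,0.16,0],"rotation":[0,0,0]},{"xyz":[0.23,0.22,0],"rotation":[0,0,0]},{"xyz":[0.32,0.27,0],"rotation":[0,0,0]},{"xyz":[0.42,0.31,0],"rotation":[0,0,0]},{"xyz":[0.52,0.33,0],"rotation":[0,0,0]},{"xyz":[0.63,0.35,0],"rotation":[0,0,0]},{"xyz":[0.74,0.34,0],"rotation":[0,0,0]},{"xyz":[0.84,0.33,0],"rotation":[0,0,0]},{"xyz":[0.94,0.3,0],"rotation":[0,0,0]}]'
```

```text
clock: 7.82
position: [0.5191, 0.2741, 0.0933]
eef_rot: [-3.129, 0.276, 0.002]
ft_force: [-2.8, -3.1, -1.1]
grip_width: -0.0003
clock: 9.07
position: [0.595, 0.2975, 0.0936]
eef_rot: [-3.129, 0.276, 0.001]
ft_force: [-3.7, -0.3, 1.1]
grip_width: -0.0001
```

```bash
python3 -m creep '[{"xyz":[0.1,-0.04,0],"rotation":[0,0,0]},{"xyz":[0.19,-0.1,0],"rotation":[0,0,0]},{"xyz":[0.27,-0.16,0],"rotation":[0,0,0]},{"xyz":[0.34,-0.24,0],"rotation":[0,0,0]},{"xyz":[0.41,-0.33,0],"rotation":[0,0,0]},{"xyz":[0.46,-0.42,0],"rotation":[0,0,0]},{"xyz":[0.5,-0.52,0],"rotation":[0,0,0]},{"xyz":[0.52,-0.62,0],"rotation":[0,0,0]},{"xyz":[0.53,-0.73,0],"rotation":[0,0,0]},{"xyz":[0.53,-0.83,0],"rotation":[0,0,0]}]'
python3 -m creep '[{"xyz":[-0.02,-0.11,0],"rotation":[0,0,0]},{"xyz":[-0.05,-0.21,0],"rotation":[0,0,0]},{"xyz":[-0.09,-0.3,0],"rotation":[0,0,0]},{"xyz":[-0.14,-0.4,0],"rotation":[0,0,0]},{"xyz":[-0.17,-0.44,0],"rotation":[0,0,0]},{"xyz":[-0.17,-0.44,0],"rotation":[0,0,0]}]'
python3 - <<'E'
from m import *
s=vision.camera('scene')
cv2.imwrite('pics/p5.png',cv2.resize(s['image'][130:220,290:400],None,fx=5,fy=5))
r=np.load('ref.npy')
print(wood({'image':r[1]},(155,192,318,345)),wood(s,(155,192,318,360)))
A=np.array([.5725,.2352])
for a in range(-100,-60,5):
    p=A+.065*np.array([np.cos(np.radians(a)),np.sin(np.radians(a))]); print(a,[np.round(pix(s,(*p,z)),1).tolist() for z in(.08,.105,.13)])
E
```

```text
clock: 10.32
position: [0.6373, 0.2306, 0.0938]
eef_rot: [-3.129, 0.276, -0.001]
ft_force: [-0.0, 3.4, 0.4]
grip_width: 0.0
clock: 11.08
position: [0.6232, 0.1951, 0.0936]
eef_rot: [3.128, -0.277, -0.0]
ft_force: [0.6, 0.5, 1.2]
grip_width: 0.0004
(np.float64(330.1041666666667), np.float64(172.85416666666666), 96) (np.float64(347.36893203883494), np.float64(176.7766990291262), 103)
-100 [[329.1, 182.5], [329.7, 174.3], [330.2, 165.8]]
-95 [[330.8, 183.4], [331.4, 175.1], [332.0, 166.6]]
-90 [[332.7, 184.1], [333.3, 175.8], [333.9, 167.3]]
-85 [[334.7, 184.8], [335.3, 176.5], [336.0, 168.0]]
-80 [[336.8, 185.4], [337.4, 177.1], [338.1, 168.6]]
-75 [[338.9, 185.9], [339.6, 177.6], [340.3, 169.1]]
-70 [[341.1, 186.3], [341.8, 178.0], [342.5, 169.4]]
-65 [[343.4, 186.6], [344.1, 178.3], [344.9, 169.7]]
```

View pics/p5.png

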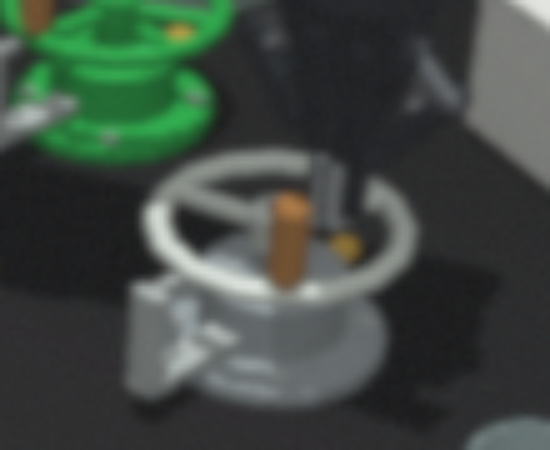

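The crop shows the handle at about (347.5,177), roughly −58°, with the fingers behind it; about 42° remain. I'll push about 28° more, then measure.

```bash
python3 -m creep '[{"xyz":[-0.05,-0.05,0],"rotation":[0,0,0]},{"xyz":[-0.1,-0.1,0],"rotation":[0,0,0]},{"xyz":[-0.16,-0.14,0],"rotation":[0,0,0]},{"xyz":[-0.22,-0.18,0],"rotation":[0,0,0]},{"xyz":[-0.28,-0.21,0],"rotation":[0,0,0]},{"xyz":[-0.32,-0.23,0],"rotation":[0,0,0]},{"xyz":[-0.32,-0.23,0],"rotation":[0,0,0]}]'
cat > ang.py <<'E'
from m import *
s=vision.camera('scene'); A=np.array([.5725,.2352]); r=np.load('ref.npy')
P=lambda a:pix(s,(*(A+.065*np.array([np.cos(np.radians(a)),np.sin(np.radians(a))])),.105))[0]
g=np.arange(-115,-50,.1); us=np.array([P(a) for a in g])
for im in(r[1],s['image']):
    w=wood({'image':im},(155,192,318,352)); print(w,'angle',g[abs(us-w[0]).argmin()])
p=env.state()['position']; print(p,np.degrees(np.arctan2(p[1]-A[1],p[0]-A[0])))
E
python3 ang.py
```

```text
clock: 12.0
position: [0.5974, 0.177, 0.0936]
eef_rot: [3.128, -0.277, -0.001]
ft_force: [2.0, 0.1, 1.2]
grip_width: 0.0002
(np.float64(330.1041666666667), np.float64(172.85416666666666), 96) angle -98.70000000000093
(np.float64(334.1980198019802), np.float64(175.41584158415841), 101) angle -87.80000000000155
[0.59744684 0.17704847 0.09357636] -66.78080922306036
```

```bash
python3 -m creep '[{"xyz":[-0.04,-0.01,0],"rotation":[0,0,0]},{"xyz":[-0.075,-0.025,0],"rotation":[0,0,0]},{"xyz":[-0.11,-0.035,0],"rotation":[0,0,0]},{"xyz":[-0.11,-0.035,0],"rotation":[0,0,0]}]'; python3 ang.py
```

```text
clock: 12.55
position: [0.5887, 0.1746, 0.0936]
eef_rot: [3.129, -0.276, -0.001]
ft_force: [1.9, -0.7, 0.7]
grip_width: 0.0002
(np.float64(330.1041666666667), np.float64(172.85416666666666), 96) angle -98.70000000000093
(np.float64(331.42), np.float64(174.43), 100) angle -95.00000000000114
[0.58871802 0.17459341 0.0935839 ] -75.01893226414157
```

```bash
python3 -m creep '[{"xyz":[-0.02,-0.004,0],"rotation":[0,0,0]},{"xyz":[-0.035,-0.007,0],"rotation":[0,0,0]},{"xyz":[-0.035,-0.007,0],"rotation":[0,0,0]}]'; python3 ang.py
python3 -m creep '[{"xyz":[0.1,0.03,0],"rotation":[0,0,0]},{"xyz":[0.25,0.08,0],"rotation":[0,0,0]},{"xyz":[0.25,0.08,0.5],"rotation":[0,0,0]},{"xyz":[0.25,0.08,1],"rotation":[0,0,0]},{"xyz":[0.25,0.08,1],"rotation":[0,0,0]}]'
python3 -m creep '[{"xyz":[0,-0.8,0],"rotation":[0,0,0]},{"xyz":[0,-0.8,0],"rotation":[0,0,0]}]' >/dev/null
python3 -m creep '[{"xyz":[0,-0.8,0],"rotation":[0,0,0]},{"xyz":[0,-0.8,0],"rotation":[0,0,0]}]' >/dev/null
python3 -m creep '[{"xyz":[0,-0.8,0],"rotation":[0,0,0]},{"xyz":[0,-0.8,0],"rotation":[0,0,0]}]' 
python3 ang.py; python3 - <<'E'
from m import *
c=vision.camera('top');s=vision.camera('scene');r=np.load('ref.npy')
print(wood({'image':r[0]},(180,215,225,245)),wood(c,(180,215,225,245)))
f=lambda i:cv2.resize(i,None,fx=5,fy=5,interpolation=cv2.INTER_CUBIC)
cv2.imwrite('pics/p6.png',np.vstack([np.hstack([f(r[1][150:210,310:380]),f(s['image'][150:210,310:380])]),np.hstack([f(r[0][160:215,185:255]),f(c['image'][160:215,185:255])])]))
E
```

```text
clock: 12.98
position: [0.5862, 0.1742, 0.0936]
eef_rot: [3.129, -0.276, -0.0]
ft_force: [2.5, 0.4, 0.7]
grip_width: -0.0
(np.float64(330.1041666666667), np.float64(172.85416666666666), 96) angle -98.70000000000093
(np.float64(330.7628865979381), np.float64(174.28865979381442), 97) angle -96.80000000000103
[0.58621209 0.17418049 0.09361034] -77.33508217719302
clock: 13.65
position: [0.6091, 0.1816, 0.1771]
eef_rot: [-3.127, 0.276, -0.008]
ft_force: [-0.4, -0.1, -0.5]
grip_width: 0.0
clock: 14.4
position: [0.6061, -0.0136, 0.1727]
eef_rot: [3.128, -0.282, -0.002]
ft_force: [-0.6, -0.4, -0.1]
grip_width: -0.0
(np.float64(330.1041666666667), np.float64(172.85416666666666), 96) angle -98.70000000000093
(np.float64(331.311320754717), np.float64(173.30188679245282), 106) angle -95.30000000000112
[ 0.60614773 -0.01210494  0.17279424] -82.25204661334506
(np.float64(234.1818181818182), np.float64(190.3409090909091), 44) (np.float64(234.27083333333334), np.float64(188.64583333333334), 48)
```

View pics/p6.png

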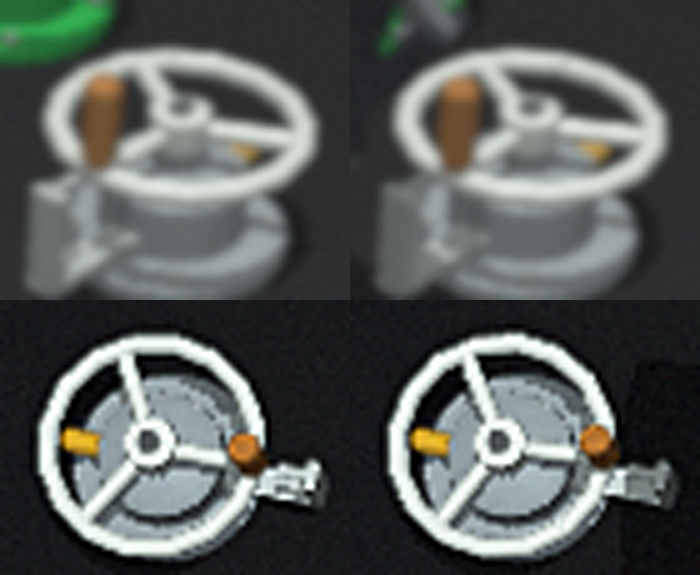

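Left is the start and right is now, with the scene view above and the top view below. The handle is 1.2 px short in the scene view and 1.6 px short in the top view, which is about 4° or 4.5 mm short of the pointer. It has not gone past. I'll go back behind it and push to TCP x of about 0.582.

```bash
python3 -m creep '[{"xyz":[0,0.78,0],"rotation":[0,0,0]},{"xyz":[0,0.78,0],"rotation":[0,0,0]}]' >/dev/null
python3 -m creep '[{"xyz":[0,0.78,0],"rotation":[0,0,0]},{"xyz":[0,0.78,0],"rotation":[0,0,0]}]' >/dev/null
python3 -m creep '[{"xyz":[0,0.78,0],"rotation":[0,0,0]},{"xyz":[0,0.78,0],"rotation":[0,0,0]},{"xyz":[0,0.78,0],"rotation":[0,0,0]}]' | head -2
python3 -m creep '[{"xyz":[0,0,-0.5],"rotation":[0,0,0]},{"xyz":[0,0,-0.98],"rotation":[0,0,0]},{"xyz":[0,0,-0.98],"rotation":[0,0,0]},{"xyz":[0,0,-0.98],"rotation":[0,0,0]}]'
```

```text
clock: 15.42
position: [0.606, 0.1757, 0.1734]
clock: 15.92
position: [0.607, 0.1751, 0.0965]
eef_rot: [-3.129, 0.278, -0.002]
ft_force: [-0.8, 0.4, -0.2]
grip_width: -0.0001
```

```bash
python3 -m creep '[{"xyz":[-0.12,-0.01,0],"rotation":[0,0,0]},{"xyz":[-0.24,-0.01,0],"rotation":[0,0,0]},{"xyz":[-0.28,-0.015,0],"rotation":[0,0,0]},{"xyz":[-0.31,-0.015,0],"rotation":[0,0,0]},{"xyz":[-0.31,-0.015,0],"rotation":[0,0,0]}]'; python3 ang.py
```

```text
clock: 16.55
position: [0.5823, 0.1748, 0.096]
eef_rot: [-3.129, 0.276, -0.003]
ft_force: [2.9, 0.0, 3.6]
grip_width: 0.0003
(np.float64(330.1041666666667), np.float64(172.85416666666666), 96) angle -98.70000000000093
(np.float64(330.06451612903226), np.float64(173.90322580645162), 93) angle -98.80000000000092
[0.582322   0.17476999 0.09590965] -80.76815046587744
```

```bash
python3 -m creep '[{"xyz":[-0.012,0,0],"rotation":[0,0,0]},{"xyz":[-0.012,0,0],"rotation":[0,0,0]}]' | head -2
python3 -m creep '[{"xyz":[0.1,0,0],"rotation":[0,0,0]},{"xyz":[0.28,0,0],"rotation":[0,0,0]},{"xyz":[0.3,0,0.5],"rotation":[0,0,0]},{"xyz":[0.3,0,1],"rotation":[0,0,0]},{"xyz":[0.3,0,1],"rotation":[0,0,0]}]' | head -2
python3 -m creep '[{"xyz":[0,-1,0.3],"rotation":[0,0,0]},{"xyz":[0,-1,0.3],"rotation":[0,0,0]}]' >/dev/null
python3 -m creep '[{"xyz":[-0.2,-1,0],"rotation":[0,0,0]},{"xyz":[-0.2,-1,0],"rotation":[0,0,0]}]' >/dev/null
python3 -m creep '[{"xyz":[-0.2,-1,0],"rotation":[0,0,0]},{"xyz":[-0.2,-1,0],"rotation":[0,0,0]}]' >/dev/null
python3 -m creep '[{"xyz":[-0.2,-0.75,0],"rotation":[0,0,0]},{"xyz":[-0.2,-0.75,0],"rotation":[0,0,0]},{"xyz":[-0.2,-0.75,0],"rotation":[0,0,0]}]' 
python3 ang.py; python3 - <<'E'
from m import *
c=vision.camera('top');s=vision.camera('scene');r=np.load('ref.npy')
print(wood({'image':r[0]},(180,215,225,245)),wood(c,(180,215,225,245)))
f=lambda i:cv2.resize(i,None,fx=5,fy=5,interpolation=cv2.INTER_CUBIC)
cv2.imwrite('pics/p7.png',np.vstack([np.hstack([f(r[1][150:210,310:380]),f(s['image'][150:210,310:380])]),np.hstack([f(r[0][160:215,185:255]),f(c['image'][160:215,185:255])])]))
E
```

```text
clock: 16.85
position: [0.581, 0.1747, 0.0956]
clock: 17.48
position: [0.6071, 0.1751, 0.1781]
clock: 18.6
position: [0.5567, -0.1247, 0.1987]
eef_rot: [-3.128, 0.277, 0.001]
ft_force: [1.2, 0.6, -0.6]
grip_width: -0.0004
(np.float64(330.1041666666667), np.float64(172.85416666666666), 96) angle -98.70000000000093
(np.float64(330.23), np.float64(173.11), 100) angle -98.30000000000095
[ 0.55682202 -0.12427053  0.19879937] -92.497320050214
(np.float64(234.1818181818182), np.float64(190.3409090909091), 44) (np.float64(233.8913043478261), np.float64(189.95652173913044), 46)
```

View pics/p7.png

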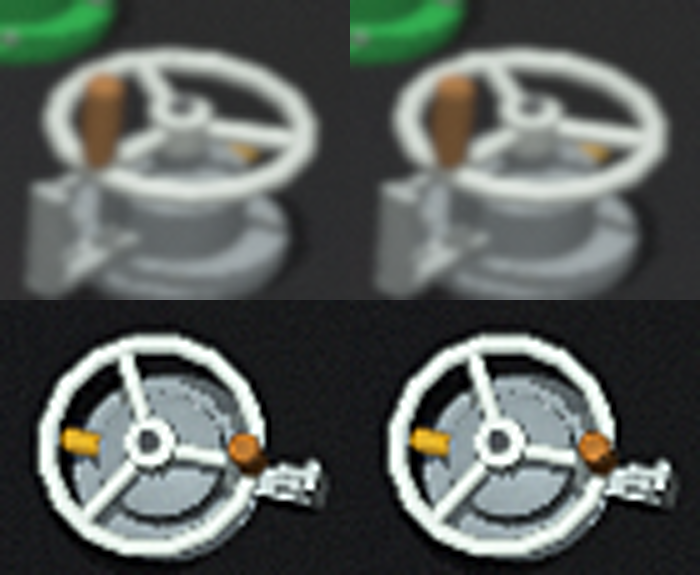

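The handle is now within about 0.1–0.4 px of its start position in both views, or about 1° or less. Next is the large key.

```bash
python3 -m creep '[{"xyz":[-0.31,-0.13,0],"rotation":[0,0,0]},{"xyz":[-0.31,-0.13,-0.5],"rotation":[0,0,0]},{"xyz":[-0.31,-0.13,-1],"rotation":[0,0,0]},{"xyz":[-0.31,-0.13,-1],"rotation":[0,0,0]}]' |head -2
python3 -m creep '[{"xyz":[0,0,-0.2],"rotation":[0,0,0]},{"xyz":[0,0,-0.42],"rotation":[0,0,0]},{"xyz":[0,0,-0.42],"rotation":[0,0,0]},{"xyz":[0,0,-0.42],"rotation":[0,0,0]}]'
python3 - <<'E'
from h import *
s=vision.camera('scene'); cv2.imwrite('pics/p8.png',cv2.resize(s['image'][190:310,170:310],None,fx=4,fy=4))
E
```

```text
clock: 19.25
position: [0.5293, -0.134, 0.1165]
clock: 19.75
position: [0.5327, -0.1359, 0.0867]
eef_rot: [3.129, -0.276, 0.003]
ft_force: [-0.1, -0.5, 0.0]
grip_width: 0.0002
```

View pics/p8.png

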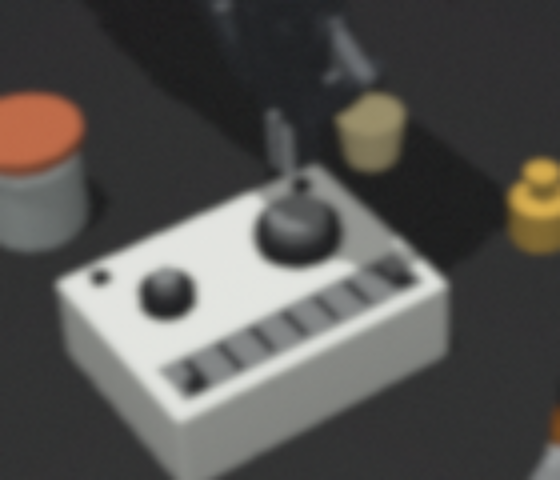

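The crop shows the fingers directly over the large key at about (244,240), clear of the small key at (212,263). Now I'll press in small steps.

```bash
python3 -m creep '[{"xyz":[0,0,-0.06],"rotation":[0,0,0]},{"xyz":[0,0,-0.12],"rotation":[0,0,0]},{"xyz":[0,0,-0.12],"rotation":[0,0,0]}]'|grep -E "pos|ft"
python3 -m creep '[{"xyz":[0,0,-0.025],"rotation":[0,0,0]},{"xyz":[0,0,-0.025],"rotation":[0,0,0]}]'|grep -E "pos|ft"
python3 -m creep '[{"xyz":[0,0,-0.025],"rotation":[0,0,0]},{"xyz":[0,0,-0.025],"rotation":[0,0,0]}]'|grep -E "pos|ft"
python3 -m creep '[{"xyz":[0,0,-0.025],"rotation":[0,0,0]},{"xyz":[0,0,-0.025],"rotation":[0,0,0]}]'|grep -E "pos|ft"
```

```text
position: [0.5313, -0.1357, 0.0755]
ft_force: [-1.2, 0.3, 0.7]
position: [0.5316, -0.1358, 0.0739]
ft_force: [0.4, -0.5, -0.6]
position: [0.5316, -0.1358, 0.0719]
ft_force: [-0.5, -0.3, 0.0]
position: [0.5316, -0.1358, 0.0698]
ft_force: [0.2, -0.8, -0.1]
```

```bash
python3 -m creep '[{"xyz":[0,0,-0.025],"rotation":[0,0,0]},{"xyz":[0,0,-0.025],"rotation":[0,0,0]}]'|grep -E "pos|ft"
python3 -m creep '[{"xyz":[0,0,-0.025],"rotation":[0,0,0]},{"xyz":[0,0,-0.025],"rotation":[0,0,0]}]'|grep -E "pos|ft"
python3 -m creep '[{"xyz":[0,0,-0.025],"rotation":[0,0,0]},{"xyz":[0,0,-0.025],"rotation":[0,0,0]}]'|grep -E "pos|ft"
```

```text
position: [0.5316, -0.1358, 0.0678]
ft_force: [-0.2, -0.7, 0.7]
position: [0.5316, -0.1358, 0.0658]
ft_force: [0.1, 0.0, -0.2]
position: [0.5316, -0.1358, 0.0638]
ft_force: [0.5, -0.0, -0.2]
```

```bash
python3 -m creep '[{"xyz":[0,0,-0.02],"rotation":[0,0,0]},{"xyz":[0,0,-0.02],"rotation":[0,0,0]}]'|grep -E "pos|ft"
python3 -m creep '[{"xyz":[0,0,-0.02],"rotation":[0,0,0]},{"xyz":[0,0,-0.02],"rotation":[0,0,0]}]'|grep -E "pos|ft"
python3 - <<'E'
from h import *
s=vision.camera('scene'); cv2.imwrite('pics/p9.png',cv2.resize(s['image'][215:275,190:290],None,fx=6,fy=6,interpolation=cv2.INTER_CUBIC))
E
```

```text
position: [0.5316, -0.1358, 0.0623]
ft_force: [0.4, -0.4, -0.7]
position: [0.5316, -0.1358, 0.0607]
ft_force: [-0.7, -0.9, -0.4]
```

View pics/p9.png

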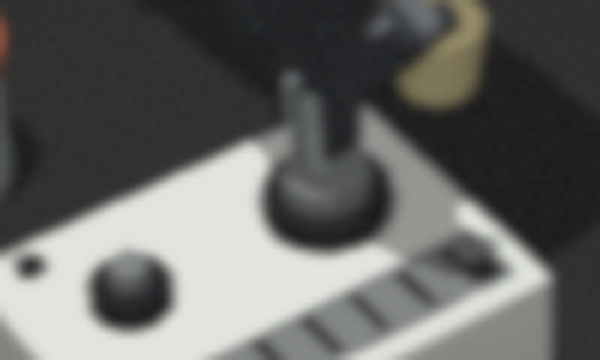

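```bash
python3 - <<'E'
from h import *
s=vision.camera('scene');t=vision.camera('top')
q=lambda p:((np.array(p)-[190,215])*6).round(0)
print('tip',q(pix(s,env.state()['position'])))
r=np.load('ref.npy')
for z in(.056,.06,.064,.068,.072): 
    X=onz(t,335.6,203.8,z); print(z,X.round(4),'scene px',np.round(pix(s,X),1))
# grey profile down scene column through the key, and top
print(r[1][230:268,244].max(1)); print(r[0][190:222,335].max(1)); print(r[0][204,320:352].max(1))
print(env.state()['ft_force'],env.state()['position'])
E
```

```text
tip [325. 202.]
0.056 [ 0.5359 -0.1371  0.056 ] scene px [245.5 251.3]
0.06 [ 0.5352 -0.1366  0.06  ] scene px [245.3 249.7]
0.064 [ 0.5345 -0.1362  0.064 ] scene px [245.1 248.1]
0.068 [ 0.5338 -0.1357  0.068 ] scene px [244.9 246.5]
0.072 [ 0.5331 -0.1352  0.072 ] scene px [244.7 244.8]
[ 52  79 133 167 147 100  75  90 115 129 133 134 135 136 136 135 134 124
 105  88  76  59  46  42  36  44  92 161 215 227 229 229 228 223 204 166
 141 133]
[153 148 162 244 251 248 253 200   9  59 157 148 145 151 150 156 158 163
 166 164  47  48  27  73 246 253 247 247 246 246 247 248]
[253 255 247 246 246 252 255  97  33  36  66 159 152 152 153 150 154 152
 151 155 160  71  28 138 255 249 246 246 245 246 246 246]
[-0.01545557 -0.56889196  0.13967444] [ 0.5316837  -0.13581159  0.06078968]
```

The TCP projects about 6 px below the visible finger ends, so the shut fingers seem to end about 14 mm short of the TCP. No contact has registered yet. I'll keep descending in small steps and watch the force.

```bash
python3 -m creep '[{"xyz":[0,0,-0.02],"rotation":[0,0,0]},{"xyz":[0,0,-0.02],"rotation":[0,0,0]}]'|grep -E "pos|ft"
python3 -m creep '[{"xyz":[0,0,-0.02],"rotation":[0,0,0]},{"xyz":[0,0,-0.02],"rotation":[0,0,0]}]'|grep -E "pos|ft"
python3 -m creep '[{"xyz":[0,0,-0.02],"rotation":[0,0,0]},{"xyz":[0,0,-0.02],"rotation":[0,0,0]}]'|grep -E "pos|ft"
```

```text
position: [0.5316, -0.1358, 0.0591]
ft_force: [-0.0, 0.9, -0.2]
position: [0.5316, -0.1358, 0.0574]
ft_force: [-0.9, -0.6, -0.2]
position: [0.5316, -0.1358, 0.0558]
ft_force: [-0.3, -0.6, -0.4]
```

```bash
python3 -m creep '[{"xyz":[0,0,-0.015],"rotation":[0,0,0]},{"xyz":[0,0,-0.015],"rotation":[0,0,0]}]'|grep -E "pos|ft"
python3 -m creep '[{"xyz":[0,0,-0.015],"rotation":[0,0,0]},{"xyz":[0,0,-0.015],"rotation":[0,0,0]}]'|grep -E "pos|ft"
python3 - <<'E'
from h import *
s=vision.camera('scene'); cv2.imwrite('pics/p10.png',cv2.resize(s['image'][215:275,190:290],None,fx=6,fy=6,interpolation=cv2.INTER_CUBIC))
print(s['image'][228:262,238:252].max(2))
E
```

```text
position: [0.5316, -0.1358, 0.0547]
ft_force: [-0.2, 0.4, 0.5]
position: [0.5316, -0.1358, 0.0535]
ft_force: [-0.3, 0.5, -0.6]
[[ 44  43  39  38  38  39  39  41  41  42  41  41  41  42]
 [ 62  61  53  43  40  39  38  39  40  40  42  42  41  41]
 [ 80  81  64  49  39  39  38  38  41  42  43  43  42  42]
 [ 83  82  67  52  43  38  38  41  43  43  42  41  42  42]
 [ 80  78  72  63  52  44  41  42  44  44  43  45  49  50]
 [ 77  79  81  80  70  56  45  39  42  44  43  54  73  82]
 [ 77  82  87  93  87  68  51  39  40  41  46  68  99 116]
 [ 81  84  90  98  94  76  55  41  40  42  46  74 112 134]
 [ 89  84  89 100  95  78  55  41  41  40  47  73 113 140]
 [ 97  87  90  99  99  81  56  41  39  41  45  74 113 140]
 [107  90  91 100 100  83  57  43  39  40  45  71 109 136]
 [111  92  89  99 100  84  59  44  39  40  41  63  97 125]
 [108  91  86  97  98  85  61  44  41  38  42  55  81 105]
 [ 98  88  86  95 100  86  63  48  40  45  49  60  71  82]
 [ 88  87  86  94 100  88  66  50  48  55  64  72  75  70]
 [ 86  84  85  94 100  94  75  63  63  72  79  83  79  69]
 [ 91  88  89  96 102 100  88
[... 333 characters left out ...]
0  66  73  76  77  76  73  68  60  55  45  37  32]
 [ 44  46  51  56  60  61  60  56  53  47  44  40  33  33]
 [ 40  42  43  44  47  46  48  45  42  42  40  35  34  32]
 [ 36  39  39  41  39  41  40  41  40  36  36  34  32  40]
 [ 53  39  36  33  36  36  35  35  33  35  38  45  56  71]
 [104  79  62  53  48  45  46  46  52  61  73  93 111 125]
 [170 148 130 116 103  96  92  96 108 127 143 161 178 184]
 [217 208 195 182 172 164 162 164 177 194 207 214 219 220]
 [227 226 223 220 217 215 215 215 219 222 226 227 227 227]
 [228 228 228 228 228 227 227 227 227 228 229 228 228 226]
 [229 229 228 229 228 228 229 229 229 229 228 226 223 217]
 [229 229 228 229 229 229 228 229 228 227 222 217 203 185]]
```

```bash
python3 - <<'E'
from h import *
a,b=[cv2.resize(cv2.imread(f'pics/p{i}.png'),(100,60),interpolation=cv2.INTER_AREA).max(2) for i in(9,10)]
r=np.load('ref.npy')[1][215:275,190:290].max(2)
for u in(52,54,56,58): print(u,'\nref',r[15:42,u],'\np9 ',a[15:42,u],'\np10',b[15:42,u])
print(env.grip_point_offset, env.state()['q'].round(3))
s=vision.camera('scene');p=env.state()['position']
for dz in(0,.01,.02):print(pix(s,p+[0,0,dz]))
E
```

```text
52 
ref [ 50  53  83 136 179 187 185 185 173 149 136 134 135 135 135 135 133 124
 104  87  75  59  47  40  37  49 105] 
p9  [ 60  79  88  91  92  94  96  98  99  99  99 100  99  93  90  92 103 111
 101  88  75  59  49  41  36  50 104] 
p10 [ 40  43  52  70  86  93  95  98  99  99  98  99  99 100 101  99  98 100
  96  86  76  60  47  39  36  50 104]
54 
ref [ 52  79 133 167 147 100  75  90 115 129 133 134 135 136 136 135 134 124
 105  88  76  59  46  42  36  44  92] 
p9  [ 41  45  50  51  52  54  56  57  58  59  64  77  90  93  90  90  95 100
  96  87  75  61  47  41  36  46  94] 
p10 [38 38 41 45 51 55 55 56 58 59 61 63 66 76 88 95 94 93 90 86 75 60 48 40
 35 47 93]
56 
ref [ 70 127 186 202 162 109  92 115 141 141 135 134 134 135 136 135 131 117
  96  83  69  54  44  40  37  51 110] 
p9  [ 43  42  38  39  39  40  40  39  39  42  55  72  82  86  86  89  89  89
  83  77  67  54  44  39  36  53 109] 
p10 [ 41  43  44  42  40  40  40  39  39  39  40  41  48  63  78  87  89  86
  81  77  67  53  43  39  34  53 109]
58 
ref [ 94 157 211 222 218 203 198 204 201 173 144 133 135 135 134 129 119 100
  83  72  58  46  41  37  38  73 144] 
p9  [ 43  42  44  47  47  48  47  48  51  60  74  83  86  87  87  87  84  81
  75  67  54  45  41  35  39  75 144] 
p10 [ 43  42  43  44  47  47  47  46  46  42  42  50  64  78  86  87  84  81
  75  65  54  44  40  36  39  75 143]
0.0187 [-0.25   0.328 -0.394  0.849 -0.     1.497]
(np.float64(244.39575077778716), np.float64(251.06751169899056))
(np.float64(244.18575052548397), np.float64(247.64647993719882))
(np.float64(243.9734272798388), np.float64(244.18760520180032))
```

The saved pixels show two things. The finger ends moved down with the arm and overlap the cap's upper half, so they are above the key and not behind it. The cap itself has not moved. I'll continue down.

```bash
python3 -m creep '[{"xyz":[0,0,-0.015],"rotation":[0,0,0]},{"xyz":[0,0,-0.015],"rotation":[0,0,0]}]'|grep -E "pos|ft"
python3 -m creep '[{"xyz":[0,0,-0.015],"rotation":[0,0,0]},{"xyz":[0,0,-0.015],"rotation":[0,0,0]}]'|grep -E "pos|ft"
python3 -m creep '[{"xyz":[0,0,-0.015],"rotation":[0,0,0]},{"xyz":[0,0,-0.015],"rotation":[0,0,0]}]'|grep -E "pos|ft"
```

```text
position: [0.5316, -0.1358, 0.0523]
ft_force: [0.5, 0.6, 0.6]
position: [0.5318, -0.1358, 0.0512]
ft_force: [-0.3, 0.3, 0.9]
position: [0.5318, -0.1358, 0.0501]
ft_force: [-1.0, 0.4, 1.7]
```

Contact is starting: the vertical force is rising from TCP z of about 0.052. I'll press on by 6 mm or more.

```bash
python3 -m creep '[{"xyz":[0,0,-0.015],"rotation":[0,0,0]},{"xyz":[0,0,-0.03],"rotation":[0,0,0]},{"xyz":[0,0,-0.03],"rotation":[0,0,0]}]'|grep -E "pos|ft"
python3 -m creep '[{"xyz":[0,0,-0.015],"rotation":[0,0,0]},{"xyz":[0,0,-0.015],"rotation":[0,0,0]}]'|grep -E "pos|ft"
python3 -m creep '[{"xyz":[0,0,-0.012],"rotation":[0,0,0]},{"xyz":[0,0,-0.012],"rotation":[0,0,0]}]'|grep -E "pos|ft"
```

```text
position: [0.5318, -0.1358, 0.0476]
ft_force: [-0.9, -0.4, 3.2]
position: [0.5318, -0.1359, 0.0464]
ft_force: [-0.1, 0.8, 3.8]
position: [0.5318, -0.1359, 0.0455]
ft_force: [-0.1, 0.3, 3.7]
```

```bash
python3 -m creep '[{"xyz":[0,0,-0.012],"rotation":[0,0,0]},{"xyz":[0,0,-0.012],"rotation":[0,0,0]}]'|grep -E "pos|ft"
python3 -m creep '[{"xyz":[0,0,-0.012],"rotation":[0,0,0]},{"xyz":[0,0,-0.012],"rotation":[0,0,0]}]'|grep -E "pos|ft"
```

```text
position: [0.5319, -0.1359, 0.0453]
ft_force: [-2.9, 0.4, 10.6]
position: [0.532, -0.1359, 0.0451]
ft_force: [-5.1, 1.1, 18.1]
```

The key is on its stop: 18 N, and z has stopped changing at 0.045 after about 6 mm of travel. Now I'll release it, retreat and check.

```bash
python3 -m creep '[{"xyz":[0,0,0.2],"rotation":[0,0,0]},{"xyz":[0,0,0.6],"rotation":[0,0,0]},{"xyz":[0,0,1],"rotation":[0,0,0]},{"xyz":[0,0,1],"rotation":[0,0,0]}]'|grep -E "pos|ft"
python3 -m creep '[{"xyz":[0,0,0.5],"rotation":[0,0,0]},{"xyz":[0,0,0.8],"rotation":[0,0,0]},{"xyz":[0,0,0.8],"rotation":[0,0,0]}]'|grep -E "pos|ft"
python3 -m creep '[{"xyz":[-0.5,-0.9,0],"rotation":[0,0,0]},{"xyz":[-0.5,-0.9,0],"rotation":[0,0,0]}]'>/dev/null
python3 -m creep '[{"xyz":[-0.5,-0.9,0],"rotation":[0,0,0]},{"xyz":[-0.5,-0.9,0],"rotation":[0,0,0]},{"xyz":[-0.5,-0.9,0],"rotation":[0,0,0]},{"xyz":[-0.5,-0.9,0],"rotation":[0,0,0]}]'
python3 ang.py; python3 - <<'E'
from m import *
c=vision.camera('top');s=vision.camera('scene');r=np.load('ref.npy')
print(wood({'image':r[0]},(180,215,225,245)),wood(c,(180,215,225,245)))
print(r[1][230:256,244].max(1),'\n',s['image'][230:256,244].max(1))
cv2.imwrite('pics/final.png',np.hstack([cv2.resize(r[1][140:330,150:420],(400,282)),cv2.resize(s['image'][140:330,150:420],(400,282))]))
E
```

```text
position: [0.5336, -0.1363, 0.1259]
ft_force: [1.2, 0.0, -0.2]
position: [0.5326, -0.136, 0.1883]
ft_force: [0.0, -0.9, -0.4]
clock: 27.42
position: [0.452, -0.2789, 0.1869]
eef_rot: [-3.128, 0.275, 0.001]
ft_force: [-0.8, -0.7, -0.8]
grip_width: -0.0001
(np.float64(330.1041666666667), np.float64(172.85416666666666), 96) angle -98.70000000000093
(np.float64(330.1980198019802), np.float64(173.07920792079207), 101) angle -98.40000000000094
[ 0.45219225 -0.27871756  0.18708102] -103.17563702340554
(np.float64(234.1818181818182), np.float64(190.3409090909091), 44) (np.float64(233.8913043478261), np.float64(189.95652173913044), 46)
[ 52  79 133 167 147 100  75  90 115 129 133 134 135 136 136 135 134 124
 105  88  76  59  46  42  36  44] 
 [ 53  79 132 168 147 100  76  89 116 129 133 134 135 135 136 136 134 124
 105  88  76  61  46  41  35  43]
```

View pics/final.png

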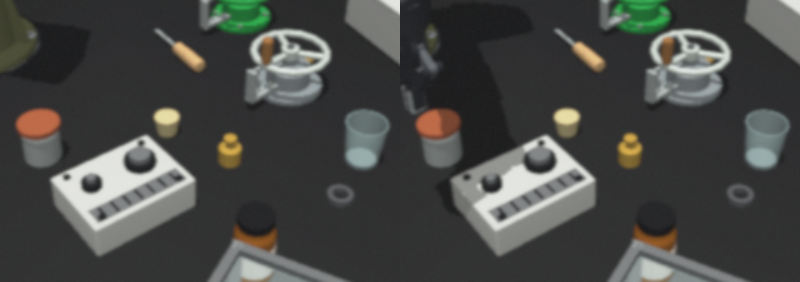

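Before (left) and after (right) match: the handle is at the pointer, the key is back up, and the stopper, weight, beaker, collar, screwdriver, can and jar have not moved. The robot is touching nothing, so I'm handing the job in.

```bash
python3 -c "
from workcell import job; print(job.close_job())"
```

```text
the job is handed in; nothing more can be done
None
```

I pushed the aluminium pump's handle clockwise with shut fingers through one full turn, pressed the grey meter's large key fully down, released it and handed the job in. The clock read about 27 s of the 72 s allowed.

**Handle:** it ended within about 0.1 px (scene view) and 0.5 px (top view) of its start position at the pointer, roughly 1° or less. It took two small corrective pushes. After the first, with the arm out of the way, the handle was still about 4° short. I saw no sign of it passing the pointer or turning back.

**Large key:** it bottomed at 18 N after about 6–7 mm of travel. Its image after release matches the one at the start, so it sprang back up.

**Other things:** the small key was never approached closer than the large key's position. The loose things look unmoved in the last scene view.

**Disagreements:**
- **Fingertips:** the shut fingers touched the key about 20 mm "later" than the reported TCP height would suggest. I therefore found contact by force rather than by height.
- **Arm shadow:** it shifted the handle reading by about 0.5 px, so I made the final check with the arm clear.

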